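Put two robot-car packs on charge and hold the sprung breaker cover open at the green band

TASK

Put the two battery packs from the teal tray on charge: one after the other, stand each in an empty bay of the charger, fully home. Then lift the sprung blue cover until its pointers stand in the green band of the scales, so that the teacher can reach the breakers, and keep holding it there, still, when you finish; it falls shut if let go, and going up into the red trips the safety switch. Leave the pack that is already charging, the robot car and the screwdriver where they are.

Things in the scene. Friction and masses are not known exactly. Their poses are not given: they have to be found in the camera images.
- charger: white four-bay pack charger fixed to the table, 310 mm deep (its x) by 280 mm wide (its y). Origin on the table under the middle; z up, x from the bays (front, robot side) to the hinge (rear). Bay deck 55 mm high, x = -155 to -75 mm; breaker box with the blue cover from x = -24 mm, 88 mm high. A scale plate stands at either side of the cover (y = +-118 to 130 mm), up to 210 mm above the table
- bay1 (a point): centre of the floor of the leftmost bay (charger x = -115, y = +93 mm), 21 mm above the table; empty. Each bay is an upright pocket 25 mm (charger x) by 43 mm (charger y), 34 mm deep from the deck, with a 2 mm chamfer; a pack goes in either way round. Bays are 62 mm apart along charger y
- bay2 (a point): the same point of the second bay from the left (charger y = +31 mm): taken by pack_c
- bay3 (a point): the same point of the third bay (charger y = -31 mm); empty
- bay4 (a point): the same point of the rightmost bay (charger y = -93 mm); empty
- pack_a: battery pack to be charged, a hard black block with a cyan band and orange top, 22 mm thick (its x), 40 mm wide (its y), 72 mm high (its z), about 130 g, standing on the tray. Origin at the centre of its underside. Seated, it stands 38 mm out of the deck
- pack_b: second battery pack to be charged, the same as pack_a, also standing on the tray
- pack_c: the same kind of pack, already standing in bay2: leave it
- tray: shallow teal tray fixed to the table, 240 mm (its x) by 170 mm (its y), floor 3 mm thick, rim 9 mm high. Origin on the table under its centre
- handle (a point): middle of the cover's handle bar, a round aluminium bar, 12 mm thick and 100 mm long, parallel to the hinge (charger y), on two end posts; 122 mm from the hinge along the cover, axis 36 mm above the panel and 42 mm above the hinge in the cover's z: 130 mm above the table when shut. Take it from above, closing along charger x, between the posts; the bar can turn in the grip
- hinge_line (a point): middle of the hinge axis, 88 mm above the table, at the rear of the charger; the axis runs along charger y
- pointer (a point): tip of the left orange pointer on the cover's free edge, 156 mm from the hinge; it rides along the scale (the right one does the same)
- green_mark (a point): where the left pointer's tip stands when the cover is at the middle of the green band (35 degrees); fixed to the charger. Each scale is, from below, white, green (30 to 40 degrees, black tick in its middle), white, and red from 46 degrees
- cover (a joint): angle in rad of the blue cover (220 mm wide, 5 mm thick, reaching 150 mm from its hinge, 0.27 kg): 0 = shut, grows as the free edge rises (turning about charger +y). Green band 0.524 to 0.698, middle 0.611; red from 0.80; end stop 1.4. A spring pulls it shut (0.47 N m at 0, plus 0.55 N m per rad); with its weight about 5 N at the handle to start, 8 N at the mark. It falls shut if let go
- car: small cyan two-wheeled robot car, 176 mm long, 130 mm wide, 84 mm high, about 0.6 kg: leave it. Origin on the table under its middle
- screwdriver: blue-handled screwdriver, 140 mm long, lying on the tray: leave it
Not all that is in view belongs to the job. Several things look just like the car: the one meant starts farthest to the robot's left.

How it is judged:
On the way, in this order (a step that is already met when the one before it is completed fails the run):
1. one pack stands home in an empty bay, let go, the cover still shut ((((distance between pack_a and bay1 below 0.006 m or distance between pack_a and bay3 below 0.006 m or distance between pack_a and bay4 below 0.006 m) and angle between pack_a's own z axis and vertical below 0.1 rad and contact force between pack_a and the fingers below 0.1 N) or ((distance between pack_b and bay1 below 0.006 m or distance between pack_b and bay3 below 0.006 m or distance between pack_b and bay4 below 0.006 m) and angle between pack_b's own z axis and vertical below 0.1 rad and contact force between pack_b and the fingers below 0.1 N)) and value of joint cover below 0.08 rad), for 0.2 s.
2. both packs stand home in bays, let go, the cover still shut ((distance between pack_a and bay1 below 0.006 m or distance between pack_a and bay3 below 0.006 m or distance between pack_a and bay4 below 0.006 m) and angle between each of pack_a, pack_b's own z axis and vertical below 0.1 rad and contact force between each of pack_a, pack_b and the fingers below 0.1 N and (distance between pack_b and bay1 below 0.006 m or distance between pack_b and bay3 below 0.006 m or distance between pack_b and bay4 below 0.006 m) and value of joint cover below 0.08 rad), for 0.2 s.
3. the cover is held in the green band (value of joint cover between 0.524 and 0.698 rad and (contact force between cover and the fingers above 2 N or contact force between cover and the arm above 2 N)), for 0.5 s.
At the end, for the whole second after the job is handed in: Both packs let go, upright (0.1 rad) and within 6 mm of the floor point of an empty bay; cover at 30 to 40 degrees, still (0.1 rad/s), held by the robot (over 2 N) and propped by nothing else; car and screwdriver within 20 mm, charging pack within 10 mm of their starts (all of step 3 and (distance between pack_a and bay1 below 0.006 m or distance between pack_a and bay3 below 0.006 m or distance between pack_a and bay4 below 0.006 m) and angle between each of pack_a, pack_b's own z axis and vertical below 0.1 rad and contact force between each of pack_a, pack_b and the fingers below 0.1 N and (distance between pack_b and bay1 below 0.006 m or distance between pack_b and bay3 below 0.006 m or distance between pack_b and bay4 below 0.006 m) and velocity of joint cover between -0.1 and 0.1 rad/s and contact force between cover and pack_a below 0.1 N and contact force between cover and pack_b below 0.1 N and contact force between cover and pack_c below 0.1 N and contact force between cover and car below 0.1 N and contact force between cover and screwdriver below 0.1 N and distance of each of car, screwdriver from where it was at the start of the episode below 0.02 m and distance of pack_c from where it was at the start of the episode below 0.01 m); the arm keeps its last pose, push and grip.
It fails at once if the cover goes up into the red (46 degrees, 0.80 rad) (value of joint cover above 0.8 rad).
It fails at once if the robot car is moved by more than 20 mm (distance of car from where it was at the start of the episode above 0.02 m).
It fails at once if the screwdriver is moved by more than 20 mm (distance of screwdriver from where it was at the start of the episode above 0.02 m).
It fails at once if the pack already charging is moved by more than 10 mm (distance of pack_c from where it was at the start of the episode above 0.01 m).
It also fails if it takes over 72 s, if anything falls off the work surface, if the arm or the gripper's body presses on something with over 40 N, if the wrist force passes 120 N, or if a joint passes its speed limit or range.

ROBOT

A 6-joint arm with a two-finger parallel gripper is mounted at the origin on the work surface. World frame = base frame: x ahead of the robot, y to its left, z up, the work surface at z = 0. Lengths are in m, angles in rad, forces in N, time in s.
With the tool pointing down it reaches from about 0.35 to 0.975 m from the base axis. Payload 4.9 kg.
Tool frame: the origin (TCP) lies at the very end of the fingers, on their centre line; the grasp point (between the pads) lies 19 mm behind it; x points along the fingers, y is the direction in which the jaws open and shut, and the axes are right-handed (so a half turn about x gives the same grasp; the last joint's range is limited). The gripper opens to 85 mm and grips with 20 to 120 N. Pads are 22 mm wide; open, the fingers measure 114 mm over their backs; the gripper's body (76 mm by 85 mm) begins 54 mm behind the grasp point. The pads swing forward as they close: fully open they stand 13 mm farther back than shut.
Start: joints at [-1.232, 0.053, 1.613, -0, 1.476, -0.119], TCP at [0.276, -0.561, 0.231] pointing down, gripper open.
Joint ranges: [-3.01, 3.01], [-1.01, 2.22], [0.06, 2.58], [-1.02, 4.17], [0.09, 2.62], [-3.14, 3.14]. Speed limits (rad/s): [2.57, 2.57, 3.14, 3.14, 3.14, 3.14].

INTERFACE

Orientations are given as a unit quaternion [w, x, y, z].
In Python, from plant import manip gives the robot as it stands.
- The arm moves only by the tool play_rows, never from a script. Its argument "plan" is a list of rows, each a list of 5 numbers: the shift along the tool's x, y, z in mm, then the turn about the tool's x in rad, then the closure, from -1 (fully open) to 1 (shut). A call has 1 to 8 rows; each row is the pose to reach, as a shift and turn from the pose commanded when the call began, along the tool's axes at that moment; what a row does not reach only later rows make up. A row lasts 1/8 s, in which the tool goes at most 62.5 mm and 10.7 degrees, less where a joint would pass 70% of its speed; a pose out of reach is approached as far as the arm can. A call with a gripper value outside its range is refused whole. The fingers move at their own pace and stop on an object; the grip force is fixed at half the most. Time passes only in rows, so rows that repeat a pose let the fingers close. It gives the time, the measured TCP pose, the force and the opening at its end, in the units of the state.
- manip.state(): the state, without advancing time (a new reading comes with each control period).
- manip.grab_frame(name): name is "side" or "top"; returns a dict with "img" (384x512x3 uint8, red, green, blue), "range_z" (384x512 float32, m along the optical axis (not along the pixel's ray), 0 where there is no reading), "fx", "fy", "cx", "cy" (pixels), "k1" (the pictures are not rectified: a ray, as slopes to the right and down, at radius r is drawn at 1 + k1 r^2 times it, then the intrinsics apply), "origin" and "rotation" of the camera in the world. Camera axes: x right, y up, looking along -z (the intrinsics and any distortion apply to the point x, -y, -z); pixel columns grow to the right and rows downward; lengths in m; the calibration is good to about 2 mm. A picture is of the moment at which its call begins.
- manip.job_done(): hands the job in, once; it reports no verdict.
The state is a dict: "time": time; "joint_pos": joint angles; "joint_vel": joint speeds; "joint_efforts": joint torques, N m; "tool_pos": TCP position; "tool_rot": TCP orientation; "contact_force": force on the tool from outside, world axes, zero at the start; "ft_torque": the same for the moment, N m; "gripper_width": opening from 0.0 (shut) to 1.0 (fully open).
Only numpy, scipy, OpenCV 4.12 (cv2) and the standard library are available. Lean on these libraries where they do the work, as an engineer would, in place of code of your own. Each camera call takes 0.05 s, during which the arm holds its last target. There are 200 camera calls.

## Working session

There is one attempt and no reset: what is moved stays moved. The work goes in short steps, Python scripts to look and compute and a tool call to move; the robot and the scene stay as the last step left them, time stands still between calls to the robot, and variables do not carry over. Pictures are saved under pics/ and viewed, about 8 in all and at most 12, crops included, and the job is handed in when it is done.

Besides the shell and the picture viewer there is one more tool, called after ">>>" as name([rows], argument=value, ...), one row to a line, values as JSON. play_rows: Moves the arm, as the interface text tells. Its arguments: {"type":"object","properties":{"plan":{"type":"array"}},"required":["plan"]}

```bash
mkdir -p pics; ls; cat > h.py <<'E'
import numpy as np, cv2
from plant import manip
def grab(n,tag):
    f=manip.grab_frame(n); np.savez(f'{tag}.npz',**f); cv2.imwrite(f'pics/{tag}.png',f['img'][:,:,::-1]); return f
def load(tag): return dict(np.load(f'{tag}.npz'))
def rays(f,uv):
    uv=np.asarray(uv,float).reshape(-1,1,2); fx,fy,cx,cy,k=[float(f[a]) for a in('fx','fy','cx','cy','k1')]
    K=np.array([[fx,0,cx],[0,fy,cy],[0,0,1]])
    p=cv2.undistortPointsIter(uv,K,np.array([k,0,0,0.]),None,None,(3,50,1e-10)).reshape(-1,2)
    return np.c_[p[:,0],-p[:,1],-np.ones(len(p))]   # unit depth
def onplane(f,uv,z):
    d=rays(f,uv)@f['rotation'].T; o=f['origin']; return o+d*((z-o[2])/d[:,2])[:,None]
def cloud(f):
    h,w=f['range_z'].shape; u,v=np.meshgrid(np.arange(w),np.arange(h))
    d=rays(f,np.c_[u.ravel(),v.ravel()])*f['range_z'].reshape(-1,1)
    return (d@f['rotation'].T+f['origin']).reshape(h,w,3)
E
python3 - <<'E'
from h import *
for n in('side','top'):
    f=grab(n,n+'0'); print(n,{k:f[k] for k in f if k not in('img','range_z')})
a,b=[cv2.imread(f'pics/{n}0.png') for n in('side','top')]
print(manip.state())
E
```

```text
pics
side {'fx': 449.7201852001187, 'fy': 449.7201852001187, 'cx': 252.02921607176256, 'cy': 187.8038977273914, 'k1': -0.005528175472156239, 'origin': array([0.48642626, 1.04073643, 0.89650322]), 'rotation': array([ 0.006219  , -0.00674584,  0.45185813,  0.89204263])}
top {'fx': 434.4253255767137, 'fy': 434.4253255767137, 'cx': 264.6303175599572, 'cy': 189.3348146045731, 'k1': 0.015929622394921513, 'origin': array([0.44935491, 0.00365925, 1.12315565]), 'rotation': array([-0.70391862, -0.0265255 ,  0.028809  ,  0.70920026])}
{'time': 0.1, 'joint_pos': array([-1.23199840e+00,  5.33193882e-02,  1.61413872e+00,  1.64327401e-05,
        1.47599030e+00, -1.18995551e-01]), 'joint_vel': array([ 0.00129755, -0.00198881, -0.00480074,  0.00156201,  0.00075042,
       -0.00084283]), 'joint_efforts': array([-1.20349696e-04, -3.94905567e+01, -3.71363425e+01, -1.22603697e-04,
        3.93167313e-03, -1.07085233e-05]), 'tool_pos': array([ 0.27605318, -0.56011528,  0.23017899]), 'tool_rot': array([-0.15979138, -0.68859716, -0.16109695,  0.68872958]), 'contact_force': array([ 0.21218879, -0.71843553, -1.12585549]), 'ft_torque': array([ 0.01373888, -0.0011416 ,  0.00345574]), 'gripper_width': 1.0043254626533786}
```

```bash
sed -i "s/^import numpy.*/&\nfrom scipy.spatial.transform import Rotation as Ro\ndef RM(q): return Ro.from_quat(np.r_[q[1:],q[0]]).as_matrix()/; s/f\['rotation'\].T/RM(f['rotation']).T/" h.py
python3 - <<'E'
from h import *
for n in('side','top'):
    f=load(n+'0'); print(cloud(f)[[100,250,300],[250,250,400]].round(3))
E
```

```text
[[ 0.501 -0.694  0.079]
 [ 0.503  0.127  0.01 ]
 [ 0.129  0.303 -0.001]]
[[ 0.775  0.037 -0.004]
 [ 0.381  0.039 -0.004]
 [ 0.253 -0.342 -0.001]]
```

View pics/top0.png

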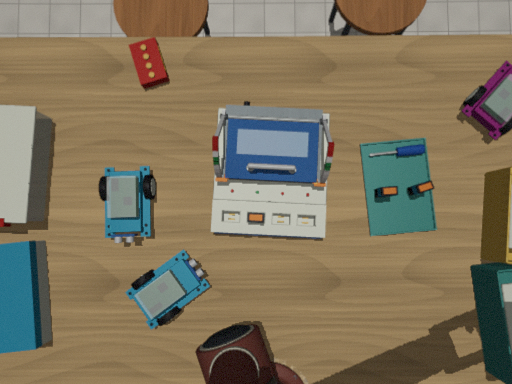

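View pics/side0.png

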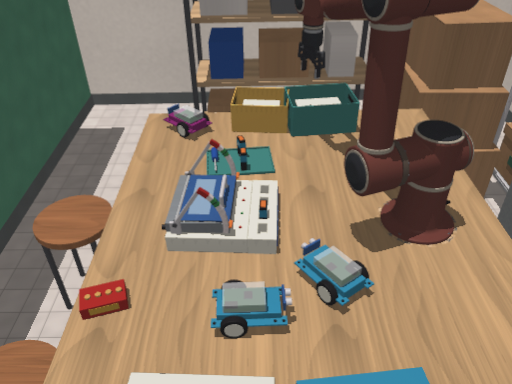

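```bash
python3 - <<'E'
from h import *
f=load('top0'); C=cloud(f); hsv=cv2.cvtColor(f['img'],cv2.COLOR_RGB2HSV); H,S,V=cv2.split(hsv)
m=((H>=5)&(H<=17)&(S>190)&(V>120)).astype(np.uint8)
n,l,st,ce=cv2.connectedComponentsWithStats(m)
for i in range(1,n):
    if st[i,4]>=25 and 200<ce[i,0]<450:
        ys,xs=np.nonzero(l==i); z=np.median(C[ys,xs,2]); 
        zz=.093 if ce[i,0]<300 else .075
        P=onplane(f,np.c_[xs,ys],zz); r=cv2.minAreaRect((P[:,:2]*1000).astype(np.float32))
        print(ce[i].round(1),st[i,4],'z',z.round(3),'P',P.mean(0).round(4),'rect',np.round(r[0],1),np.round(r[1],1),round(r[2],1))
# deck points
d=(abs(C[:,:,2]-.055)<.006); d[:,:200]=0; d[:,335:]=0; d[:170]=0;d[245:]=0
P=C[d]; r=cv2.minAreaRect((P[:,:2]*1000).astype(np.float32)); print('deck',d.sum(),np.median(P[:,2]),r, cv2.boxPoints(r).round(1))
t=(H>80)&(H<95)&(S>120); t[:, :350]=0; t[:,440:]=0;t[:130]=0;t[240:]=0
ys,xs=np.nonzero(t); P=onplane(f,np.c_[xs,ys],.005); r=cv2.minAreaRect((P[:,:2]*1000).astype(np.float32)); print('tray',r)
b=cv2.imread('pics/top0.png')[95:245,205:440]
cv2.imwrite('pics/crop1.png',cv2.resize(b,None,fx=3.4,fy=3.4,interpolation=cv2.INTER_CUBIC))
E
```

```text
deck 5269 0.05410326835967805 ((505.03765869140625, -10.435394287109375), (280.2951965332031, 165.43653869628906), 86.68920135498047) [[ 414.4 -145.6]
 [ 579.5 -155.1]
 [ 595.7  124.7]
 [ 430.6  134.3]]
tray ((542.7540893554688, -343.9014892578125), (236.1140899658203, 166.0504608154297), 4.80527925491333)
```

View pics/crop1.png

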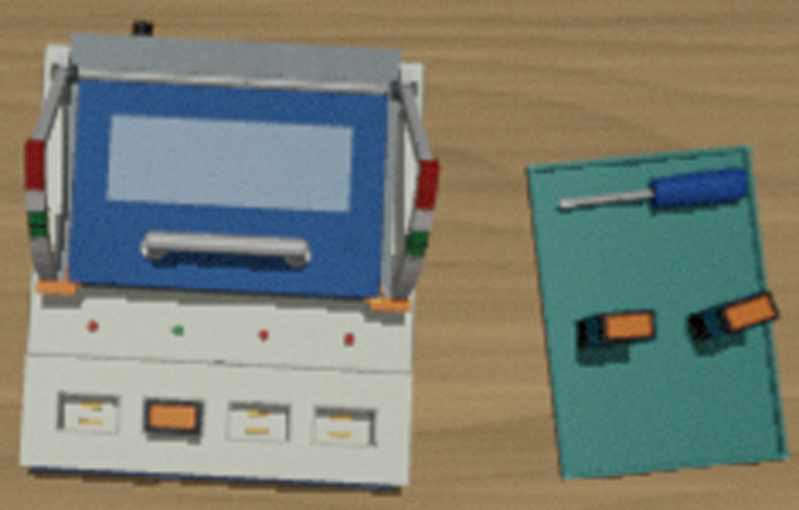

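```bash
python3 - <<'E'
from h import *
f=load('top0'); C=cloud(f); hsv=cv2.cvtColor(f['img'],cv2.COLOR_RGB2HSV); H,S,V=cv2.split(hsv)
for p in[(387,191),(389,191),(425,187),(257,217),(270,200),(231,212),(240,228)]: print(p,hsv[p[1],p[0]],C[p[1],p[0]].round(3))
m=((H>=4)&(H<=15)&(S>150)&(V>110)).astype(np.uint8)
n,l,st,ce=cv2.connectedComponentsWithStats(m)
for i in range(1,n):
    if st[i,4]>=15 and 200<ce[i,0]<450:
        ys,xs=np.nonzero(l==i); z=np.median(C[ys,xs,2])
        zz=.093 if ce[i,0]<300 else .075
        P=onplane(f,np.c_[xs,ys],zz); r=cv2.minAreaRect((P[:,:2]*1000).astype(np.float32))
        print(ce[i].round(1),st[i,4],'z',z.round(3),'P',P.mean(0).round(4),'rect',np.round(r[0],1),np.round(r[1],1),round(r[2],1))
g=cv2.cvtColor(f['img'],cv2.COLOR_RGB2GRAY)
for x0,x1 in((220,244),(245,268),(270,292),(295,318)):
    s=g[206:231,x0:x1]; mm=(s<150).astype(np.uint8); n,l,st,ce=cv2.connectedComponentsWithStats(mm)
    k=1+np.argmax(st[1:,4]); ys,xs=np.nonzero(l==k); hull=cv2.minAreaRect(np.c_[xs+x0,ys+206].astype(np.float32))
    print('bay',np.median(s),st[k],hull, onplane(f,[hull[0]],.055).round(4))
E
```

```text
(387, 191) [ 14 187 183] [ 0.525 -0.296  0.074]
(389, 191) [ 13 185 182] [ 0.525 -0.301  0.075]
(425, 187) [ 13 189 178] [ 0.534 -0.388  0.075]
(257, 217) [ 14 169 190] [0.465 0.019 0.095]
(270, 200) [ 28  17 184] [ 0.507 -0.013  0.052]
(231, 212) [ 25  32 103] [0.479 0.086 0.019]
(240, 228) [ 33  16 190] [0.439 0.061 0.053]
[221.3 179.1] 29 z 0.09 P [0.5553 0.1029 0.093 ] rect [555.6 103.4] [24.2  6.5] 82.4
[319.4 184.1] 30 z 0.09 P [ 0.5433 -0.1328  0.075 ] rect [ 543.5 -131.9] [24.3  4.9] 89.6
[425.2 186.5] 80 z 0.075 P [ 0.5356 -0.3884  0.075 ] rect [ 535.7 -388.4] [14.5 30.8] 18.0
[389.8 190.4] 79 z 0.075 P [ 0.5268 -0.3027  0.075 ] rect [ 527.7 -302.1] [31.3 14.6] 89.6
[255.2 217.2] 74 z 0.093 P [0.4642 0.0229 0.093 ] rect [464.2  23.2] [29.5 13.3] 83.2
bay 189.0 [ 2  4 18 11 71] ((230.5, 215.0), (10.0, 17.0), 90.0) [[0.4706 0.0841 0.055 ]]
bay 187.0 [  2   6  18  14 229] ((255.5, 218.5), (13.0, 17.0), 90.0) [[0.4615 0.0228 0.055 ]]
bay 188.0 [ 2  7 18 11 61] ((282.04107666015625, 215.2252197265625), (19.214094161987305, 8.1433687210083), 25.201122283935547) [[ 0.4691 -0.0424  0.055 ]]
bay 188.0 [ 3  9 18 11 70] ((306.5, 220.0), (10.0, 17.0), 90.0) [[ 0.4569 -0.1022  0.055 ]]
```

```bash
cat >> h.py <<'E'
O=np.array([.5772,-.0147]); YAW=np.radians(-3.33)
cx_=np.array([np.cos(YAW),np.sin(YAW)]); cy_=np.array([-np.sin(YAW),np.cos(YAW)])
def ch(x,y): return O+x*cx_+y*cy_
def go(xy,z,yaw=None,s=None):
    """shift (mm, tool axes) and turn to TCP xy,z with jaw axis along world yaw (mod pi)"""
    s=s or manip.state(); R=RM(s['tool_rot']); d=R.T@(np.r_[xy,z]-s['tool_pos'])*1000
    y=np.arctan2(R[1,1],R[0,1]); t=0
    if yaw is not None:
        t=(yaw-y+np.pi/2)%np.pi-np.pi/2; t*=np.sign(R[2,0])
    print('t',round(s['time'],2),'pos',s['tool_pos'].round(4),'jawyaw',np.degrees(y).round(2),'F',s['contact_force'].round(1),'w',round(s['gripper_width'],3),'| shift',d.round(1),'turn',round(t,3),'j6',s['joint_pos'][5].round(2))
E
python3 - <<'E'
from h import *
f=load('top0'); hsv=cv2.cvtColor(f['img'],cv2.COLOR_RGB2HSV); H,S,V=cv2.split(hsv)
m=((H>=4)&(H<=15)&(S>150)&(V>110)).astype(np.uint8)
n,l,st,ce=cv2.connectedComponentsWithStats(m)
for i in range(1,n):
    if st[i,4]>=50 and 200<ce[i,0]<450:
        ys,xs=np.nonzero(l==i); P=onplane(f,np.c_[xs,ys],.093 if ce[i,0]<300 else .075)[:,:2]
        w,v=np.linalg.eigh(np.cov(P.T)); t=v[:,0]*np.sign(v[0,0]); print(P.mean(0),'thin yaw',np.degrees(np.arctan2(t[1],t[0])))
print('handle',onplane(f,[(271.8,167.4)],.133), ch(.005,0))
for a in('bay1',.093),('b3',-.031),('b4',-.093): print(a[0],ch(-.115,a[1]))
print(RM(manip.state()['tool_rot']).round(3))
go([.536,-.388],.16,np.radians(18)); go([.527,-.3025],.16,0)
E
```

```text
[ 0.53563636 -0.38838048] thin yaw 17.26185141630622
[ 0.52682349 -0.30270947] thin yaw 0.7614964631282197
[0.4641618  0.02286577] thin yaw -6.069006589780567
handle [[ 0.57738562 -0.01667577  0.133     ]] [ 0.58219156 -0.01499043]
bay1 [0.46779624 0.08482295]
b3 [ 0.46059348 -0.03896768]
b4 [ 0.45699211 -0.100863  ]
[[-0.001  0.442 -0.897]
 [ 0.002 -0.897 -0.442]
 [-1.    -0.002 -0.   ]]
t 0.1 pos [ 0.2761 -0.5601  0.2302] jawyaw -63.77 F [ 0.2 -0.7 -1.1] w 1.004 | shift [  70.3  -39.4 -309.2] turn -1.427 j6 -0.12
t 0.1 pos [ 0.2761 -0.5601  0.2302] jawyaw -63.77 F [ 0.2 -0.7 -1.1] w 1.004 | shift [  70.5 -120.  -338.9] turn -1.113 j6 -0.12
```

>>> play_rows([
  [0, -5, -45, -0.18, -0.3],
  [10, -10, -90, -0.36, -0.3],
  [20, -15, -135, -0.54, -0.3],
  [30, -20, -180, -0.72, -0.3],
  [40, -25, -225, -0.9, -0.3],
  [50, -30, -265, -1.08, -0.3],
  [60, -35, -290, -1.25, -0.3],
  [70, -39, -309, -1.42, -0.3],
])

```text
time: 1.1
tool_pos: [0.5369, -0.3878, 0.1602]
tool_rot: [0.572, 0.416, 0.572, -0.416]
contact_force: [-0.6, -0.1, 1.2]
gripper_width: 0.651
```

```bash
python3 - <<'E'
from h import *
go([.5357,-.3884],.043,np.radians(17.6))
f=grab('side','s1')
c=f['img'][120:190,170:300,::-1]; cv2.imwrite('pics/c2.png',cv2.resize(c,None,fx=6,fy=6,interpolation=cv2.INTER_CUBIC))
E
```

```text
t 1.1 pos [ 0.5369 -0.3878  0.1602] jawyaw 17.98 F [-0.6 -0.1  1.2] w 0.651 | shift [117.2  -1.2   0.3] turn 0.007 j6 -1.05
```

View pics/c2.png

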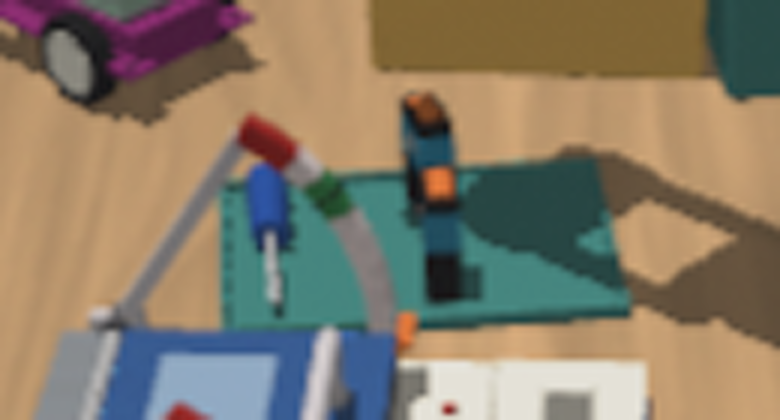

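>>> play_rows([
  [40, -1, 0, 0.007, -0.3],
  [80, -1, 0, 0.007, -0.3],
  [105, -1, 0, 0.007, -0.3],
  [117, -1, 0, 0.007, -0.3],
  [117, -1, 0, 0.007, -0.3],
  [117, -1, 0, 0.007, 1],
  [117, -1, 0, 0.007, 1],
  [117, -1, 0, 0.007, 1],
])

```text
time: 2.15
tool_pos: [0.5361, -0.3901, 0.0462]
tool_rot: [0.57, 0.42, 0.568, -0.42]
contact_force: [-0.6, 1.1, 4.7]
gripper_width: 0.247
```

>>> play_rows([
  [0, 0, 0, 0, 1],
  [0, 0, 0, 0, 1],
  [-5, 0, 0, 0, 1],
  [-20, 0, 0, 0, 1],
  [-50, 0, 0, 0, 1],
  [-90, 0, 0, 0, 1],
  [-120, 0, 0, 0, 1],
  [-120, 0, 0, 0, 1],
])

```text
time: 3.15
tool_pos: [0.5368, -0.3908, 0.1686]
tool_rot: [0.572, 0.419, 0.567, -0.42]
contact_force: [-0.1, -0.4, -2.2]
gripper_width: 0.246
```

```bash
python3 - <<'E'
from h import *
go(ch(-.115,-.093),.16,YAW)
E
```

```text
t 3.15 pos [ 0.5368 -0.3908  0.1686] jawyaw 17.19 F [-0.1 -0.4 -2.2] w 0.246 | shift [   6.8    9.4 -300.6] turn 0.358 j6 -1.04
```

>>> play_rows([
  [0, 2, -60, 0.12, 1],
  [2, 4, -120, 0.24, 1],
  [4, 6, -180, 0.358, 1],
  [6, 8, -240, 0.358, 1],
  [7, 9, -285, 0.358, 1],
  [7, 9, -300, 0.358, 1],
  [7, 9, -301, 0.358, 1],
  [7, 9, -301, 0.358, 1],
])

```text
time: 4.15
tool_pos: [0.4551, -0.1001, 0.1571]
tool_rot: [-0.485, -0.514, -0.485, 0.515]
contact_force: [-0.1, 0.4, -1.3]
gripper_width: 0.246
```

```bash
python3 - <<'E'
from h import *
go(ch(-.115,-.093),.12,YAW)
f=grab('top','t2'); C=cloud(f)
H,S,V=cv2.split(cv2.cvtColor(f['img'],cv2.COLOR_RGB2HSV))
b=f['img'][150:260,200:430,::-1]; cv2.imwrite('pics/c3.png',cv2.resize(b,None,fx=3.4,fy=3.4,interpolation=cv2.INTER_CUBIC))
g=grab('side','s2')
b=g['img'][110:250,150:330,::-1]; cv2.imwrite('pics/c4.png',cv2.resize(b,None,fx=4,fy=4,interpolation=cv2.INTER_CUBIC))
E
```

```text
t 4.15 pos [ 0.4551 -0.1001  0.1571] jawyaw -3.37 F [-0.1  0.4 -1.3] w 0.246 | shift [37.1  1.9  0.7] turn -0.001 j6 -0.32
```

View pics/c4.png

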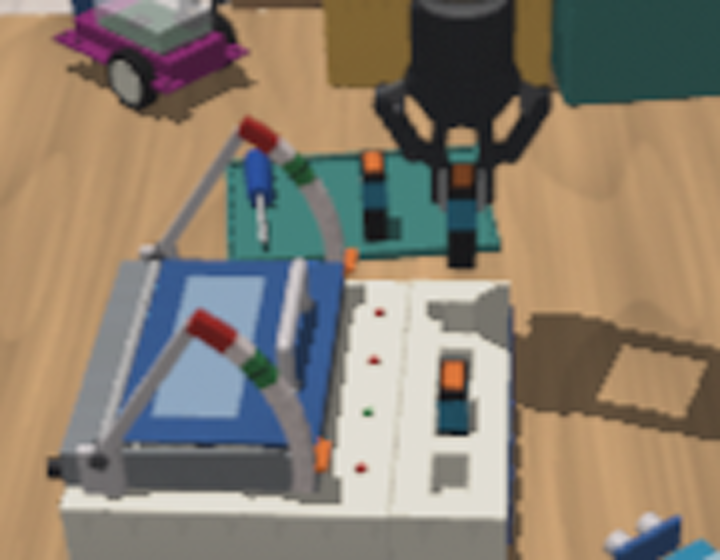

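```bash
python3 - <<'E'
from h import *
f=load('s2'); C=cloud(f); H,S,V=cv2.split(cv2.cvtColor(f['img'],cv2.COLOR_RGB2HSV))
m=((H>88)&(H<108)&(S>110)&(V>30)).astype(np.uint8)
for name,(x0,x1,y0,y1) in dict(held=(258,274,155,178),c=(256,272,204,222),a=(238,250,150,172)).items():
    k=np.zeros_like(m); k[y0:y1,x0:x1]=m[y0:y1,x0:x1]; ys,xs=np.nonzero(k); P=C[ys,xs]
    L=np.c_[(P[:,:2]-O)@cx_,(P[:,:2]-O)@cy_]
    print(name,len(xs),'px',xs.min(),xs.max(),xs.mean().round(2),ys.min(),ys.max(),'med',np.median(P,0).round(4),'charger',np.median(L,0).round(4),'sd',L.std(0).round(4))
E
```

```text
held 65 px 261 269 264.94 160 167 med [ 0.4552 -0.0793  0.1622] charger [-0.118  -0.0716] sd [0.0086 0.0626]
c 52 px 260 266 262.77 210 217 med [0.4645 0.043  0.0701] charger [-0.1157  0.051 ] sd [0.0054 0.0018]
a 58 px 240 247 243.38 155 162 med [ 0.5258 -0.2834  0.0502] charger [-0.0358 -0.2714] sd [0.0082 0.0292]
```

>>> play_rows([
  [15, 2, 1.4, 0, 1],
  [30, 2, 1.4, 0, 1],
  [45, 2, 1.4, 0, 1],
  [50, 2, 1.4, 0, 1],
  [50, 2, 1.4, 0, 1],
  [50, 2, 1.4, 0, 1],
])

```text
time: 5.0
tool_pos: [0.4572, -0.1008, 0.1079]
tool_rot: [0.486, 0.514, 0.485, -0.514]
contact_force: [-0.9, -0.5, -0.9]
gripper_width: 0.249
```

```bash
cat > meas.py <<'E'
from h import *
import sys
tag,x0,x1,y0,y1=sys.argv[1],*map(int,sys.argv[2:6])
f=grab('side',tag); C=cloud(f); H,S,V=cv2.split(cv2.cvtColor(f['img'],cv2.COLOR_RGB2HSV))
m=((H>88)&(H<108)&(S>110)&(V>30)).astype(np.uint8)
for n,(a,b,c,d) in dict(held=(x0,x1,y0,y1),c=(256,272,204,222)).items():
    k=np.zeros_like(m); k[c:d,a:b]=m[c:d,a:b]; k=cv2.erode(k,np.ones((1,3),np.uint8)) if 0 else k
    ys,xs=np.nonzero(k); P=C[ys,xs]; L=np.c_[(P[:,:2]-O)@cx_,(P[:,:2]-O)@cy_,P[:,2]]
    print(n,len(xs),xs.min(),xs.max(),ys.min(),ys.max(),'charger med',np.median(L,0).round(4))
E
python3 - <<'E'
from h import *
go(ch(-.115,-.093),.064,YAW)
E
python3 meas.py s3 256 274 166 192
```

```text
t 5.0 pos [ 0.4572 -0.1008  0.1079] jawyaw -3.32 F [-0.9 -0.5 -0.9] w 0.249 | shift [43.9 -0.3  0.1] turn 0.0 j6 -0.32
held 50 261 267 173 180 charger med [-0.115  -0.0727  0.117 ]
c 52 260 266 210 217 charger med [-0.1158  0.05    0.0717]
```

>>> play_rows([
  [6, -0.3, 0.6, 0, 1],
  [10, -0.3, 0.6, 0, 1],
  [14, -0.3, 0.6, 0, 1],
  [17, -0.3, 0.6, 0, 1],
  [20, -0.3, 0.6, 0, 1],
])

```text
time: 5.68
tool_pos: [0.4565, -0.1013, 0.0872]
tool_rot: [-0.485, -0.514, -0.485, 0.514]
contact_force: [0.5, -1.3, -0.1]
gripper_width: 0.246
```

>>> play_rows([
  [6, 0, 0, 0, 1],
  [11, 0, 0, 0, 1],
  [16, 0, 0, 0, 1],
  [20, 0, 0, 0, 1],
  [22, 0, 0, 0, 1],
  [24, 0, 0, 0, 1],
  [24, 0, 0, 0, 1],
])

```text
time: 6.55
tool_pos: [0.4567, -0.1013, 0.0642]
tool_rot: [-0.485, -0.514, -0.485, 0.514]
contact_force: [-1.8, -0.1, 5.2]
gripper_width: 0.245
```

```bash
python3 - <<'E'
from h import *
go(ch(-.115,-.093),.064,YAW)
E
python3 meas.py s4 256 274 172 198
```

```text
t 6.55 pos [ 0.4567 -0.1013  0.0642] jawyaw -3.32 F [-1.8 -0.1  5.2] w 0.245 | shift [ 0.2  0.3 -0.5] turn 0.0 j6 -0.32
held 48 262 267 185 192 charger med [-0.1179 -0.0719  0.0714]
c 52 260 266 210 217 charger med [-0.1158  0.0506  0.0714]
```

>>> play_rows([
  [1, 0, 0, 0, 1],
  [1, 0, 0, 0, -0.3],
  [0, 0, 0, 0, -0.3],
  [0, 0, 0, 0, -0.3],
  [-20, 0, 0, 0, -0.3],
  [-50, 0, 0, 0, -0.3],
  [-90, 0, 0, 0, -0.3],
  [-100, 0, 0, 0, -0.3],
])

```text
time: 7.6
tool_pos: [0.458, -0.1018, 0.1662]
tool_rot: [0.487, 0.515, 0.484, -0.513]
contact_force: [0.4, 0.1, 0.3]
gripper_width: 0.651
```

```bash
python3 - <<'E'
from h import *
go([.5268,-.3025],.16,np.radians(.8))
E
python3 meas.py s5 256 274 178 198
```

```text
t 7.6 pos [ 0.458  -0.1018  0.1662] jawyaw -3.32 F [0.4 0.1 0.3] w 0.651 | shift [  6.9  80.3 196.4] turn -0.072 j6 -0.32
held 48 262 267 185 192 charger med [-0.1164 -0.0721  0.0706]
c 52 260 266 210 217 charger med [-0.1158  0.0506  0.0704]
```

>>> play_rows([
  [0, 15, 45, 0, -0.3],
  [2, 35, 95, -0.03, -0.3],
  [4, 55, 145, -0.072, -0.3],
  [6, 75, 185, -0.072, -0.3],
  [7, 80, 196, -0.072, -0.3],
  [7, 80, 196, -0.072, -0.3],
])

```text
time: 8.4
tool_pos: [0.5242, -0.3011, 0.1544]
tool_rot: [0.502, 0.497, 0.505, -0.497]
contact_force: [-0.7, 0.3, -0.3]
gripper_width: 0.65
```

```bash
python3 - <<'E'
from h import *
go([.527,-.303],.045,np.radians(.8))
E
```

```text
t 8.4 pos [ 0.5242 -0.3011  0.1544] jawyaw 0.76 F [-0.7  0.3 -0.3] w 0.65 | shift [109.4   3.1   2.2] turn -0.001 j6 -0.66
```

>>> play_rows([
  [40, 3, 2, 0, -0.3],
  [80, 3, 2, 0, -0.3],
  [100, 3, 2, 0, -0.3],
  [109, 3, 2, 0, -0.3],
  [109, 3, 2, 0, -0.3],
  [109, 3, 2, 0, 1],
  [109, 3, 2, 0, 1],
  [109, 3, 2, 0, 1],
])

```text
time: 9.4
tool_pos: [0.529, -0.3042, 0.049]
tool_rot: [0.504, 0.497, 0.502, -0.496]
contact_force: [-0.1, 0.5, 3.8]
gripper_width: 0.245
```

>>> play_rows([
  [0, 0, 0, 0, 1],
  [0, 0, 0, 0, 1],
  [-5, 0, 0, 0, 1],
  [-20, 0, 0, 0, 1],
  [-50, 0, 0, 0, 1],
  [-90, 0, 0, 0, 1],
  [-120, 0, 0, 0, 1],
  [-120, 0, 0, 0, 1],
])

```text
time: 10.4
tool_pos: [0.5296, -0.3047, 0.1713]
tool_rot: [0.506, 0.497, 0.501, -0.496]
contact_force: [0.9, -0.1, -1.7]
gripper_width: 0.248
```

```bash
python3 - <<'E'
from h import *
go(ch(-.115,-.031),.16,YAW)
E
```

```text
t 10.4 pos [ 0.5296 -0.3047  0.1713] jawyaw 0.8 F [ 0.9 -0.1 -1.7] w 0.248 | shift [   9.8  -65.3 -266.7] turn 0.072 j6 -0.66
```

>>> play_rows([
  [0, -15, -60, 0.072, 1],
  [0, -30, -120, 0.072, 1],
  [0, -45, -180, 0.072, 1],
  [2, -58, -235, 0.072, 1],
  [4, -65, -260, 0.072, 1],
  [4, -65, -267, 0.072, 1],
  [4, -65, -267, 0.072, 1],
  [4, -65, -267, 0.072, 1],
])

```text
time: 11.4
tool_pos: [0.4595, -0.0383, 0.163]
tool_rot: [-0.485, -0.514, -0.485, 0.515]
contact_force: [0.4, -0.1, -1.8]
gripper_width: 0.247
```

```bash
python3 - <<'E'
from h import *
go(ch(-.115,-.031),.11,YAW)
E
python3 meas.py s6 256 274 162 184; python3 -c "
import cv2;b=cv2.imread('pics/s6.png')[110:250,150:330];cv2.imwrite('pics/c5.png',cv2.resize(b,None,fx=4,fy=4,interpolation=cv2.INTER_CUBIC))"
```

```text
t 11.4 pos [ 0.4595 -0.0383  0.163 ] jawyaw -3.39 F [ 0.4 -0.1 -1.8] w 0.247 | shift [53.   1.2  0.5] turn -0.001 j6 -0.19
held 54 261 267 170 178 charger med [-0.1171 -0.0096  0.1676]
c 52 260 266 210 217 charger med [-0.1158  0.0505  0.071 ]
```

View pics/c5.png

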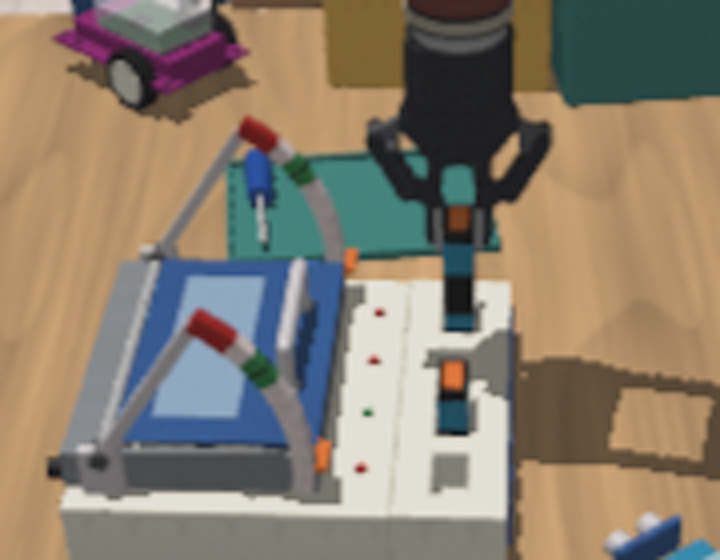

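>>> play_rows([
  [15, 1.2, 1.5, 0, 1],
  [30, 1.2, 1.5, 0, 1],
  [45, 1.2, 1.5, 0, 1],
  [50, 1.2, 1.5, 0, 1],
  [50, 1.2, 1.5, 0, 1],
  [50, 1.2, 1.5, 0, 1],
])

```text
time: 12.2
tool_pos: [0.4608, -0.0391, 0.1139]
tool_rot: [0.486, 0.514, 0.485, -0.514]
contact_force: [0.8, -0.4, -0.9]
gripper_width: 0.241
```

```bash
python3 - <<'E'
from h import *
go(ch(-.115,-.031),.067,YAW)
E
python3 meas.py s7 256 274 178 200
```

```text
t 12.2 pos [ 0.4608 -0.0391  0.1139] jawyaw -3.31 F [ 0.8 -0.4 -0.9] w 0.241 | shift [46.9 -0.3 -0.1] turn 0.0 j6 -0.19
held 56 261 267 185 192 charger med [-0.117  -0.0095  0.1163]
c 52 260 266 210 217 charger med [-0.1158  0.0501  0.0703]
```

>>> play_rows([
  [6, 0.3, 1.5, 0, 1],
  [11, 0.3, 1.5, 0, 1],
  [15, 0.3, 1.5, 0, 1],
  [18, 0.3, 1.5, 0, 1],
  [21, 0.3, 1.5, 0, 1],
])

```text
time: 12.88
tool_pos: [0.4606, -0.0405, 0.0921]
tool_rot: [0.485, 0.514, 0.485, -0.514]
contact_force: [0.7, 0.1, -1.5]
gripper_width: 0.244
```

>>> play_rows([
  [6, 0, 0, 0, 1],
  [11, 0, 0, 0, 1],
  [16, 0, 0, 0, 1],
  [20, 0, 0, 0, 1],
  [23, 0, 0, 0, 1],
  [25, 0, 0, 0, 1],
  [26, 0, 0, 0, 1],
])

```text
time: 13.75
tool_pos: [0.4607, -0.0405, 0.067]
tool_rot: [-0.485, -0.514, -0.485, 0.514]
contact_force: [-3.7, 1.7, 7.1]
gripper_width: 0.249
```

```bash
python3 - <<'E'
from h import *
go(ch(-.115,-.031),.067,YAW)
E
python3 meas.py s8 256 274 193 208
```

```text
t 13.75 pos [ 0.4607 -0.0405  0.067 ] jawyaw -3.32 F [-3.7  1.7  7.1] w 0.249 | shift [-0.  -0.2 -1.6] turn 0.0 j6 -0.19
held 21 261 267 197 199 charger med [-0.1168 -0.0095  0.0849]
c 53 260 266 210 217 charger med [-0.1158  0.0505  0.0704]
```

>>> play_rows([
  [1, 0, 0, 0, 1],
  [1, 0, 0, 0, -0.3],
  [0, 0, 0, 0, -0.3],
  [0, 0, 0, 0, -0.3],
  [-20, 0, 0, 0, -0.3],
  [-60, 0, 0, 0, -0.3],
  [-110, 0, 0, 0, -0.5],
  [-150, 0, 0, 0, -0.5],
])

```text
time: 14.8
tool_pos: [0.4608, -0.0406, 0.2183]
tool_rot: [0.486, 0.515, 0.485, -0.514]
contact_force: [0.3, 0.1, -0.1]
gripper_width: 0.751
```

```bash
python3 - <<'E'
from h import *
go(ch(.003,0),.23,YAW)
f=grab('side','s9'); C=cloud(f); H,S,V=cv2.split(cv2.cvtColor(f['img'],cv2.COLOR_RGB2HSV))
m=((H>=4)&(H<=15)&(S>150)&(V>100)).astype(np.uint8); n,l,st,ce=cv2.connectedComponentsWithStats(m)
for i in range(1,n):
    if st[i,4]>8 and 200<ce[i,0]<300 and 150<ce[i,1]<250:
        P=C[l==i]; p=np.median(P,0); print(ce[i].round(1),st[i,4],'charger',((p[:2]-O)@cx_).round(4),((p[:2]-O)@cy_).round(4),p[2].round(4))
# handle bar: cloud points above panel
L=np.stack([(C[...,:2]-O)@cx_,(C[...,:2]-O)@cy_,C[...,2]],-1)
k=(L[...,2]>.118)&(L[...,2]<.145)&(abs(L[...,0])<.05)&(abs(L[...,1])<.045)&(S<60)
print('bar',k.sum(),np.median(L[k],0).round(4),np.percentile(L[k],[5,95],axis=0).round(4))
b=f['img'][110:250,150:330,::-1]; cv2.imwrite('pics/c6.png',cv2.resize(b,None,fx=4,fy=4,interpolation=cv2.INTER_CUBIC))
E
```

```text
t 14.8 pos [ 0.4608 -0.0406  0.2183] jawyaw -3.32 F [ 0.3  0.1 -0.1] w 0.751 | shift [-11.6 117.8 -32.6] turn 0.0 j6 -0.19
[237.3 174.5] 11 charger -0.0288 -0.1116 0.0925
[264.5 178.9] 37 charger -0.1148 -0.0897 0.0944
[263.9 191.7] 23 charger -0.1164 -0.0201 0.095
[262.7 203.2] 39 charger -0.1151 0.0317 0.0944
[230.1 223.5] 22 charger -0.0281 0.1197 0.092
bar 75 [0.0009 0.0008 0.1357] [[-0.004  -0.0409  0.1328]
 [ 0.0063  0.0399  0.1384]]
```

View pics/c6.png

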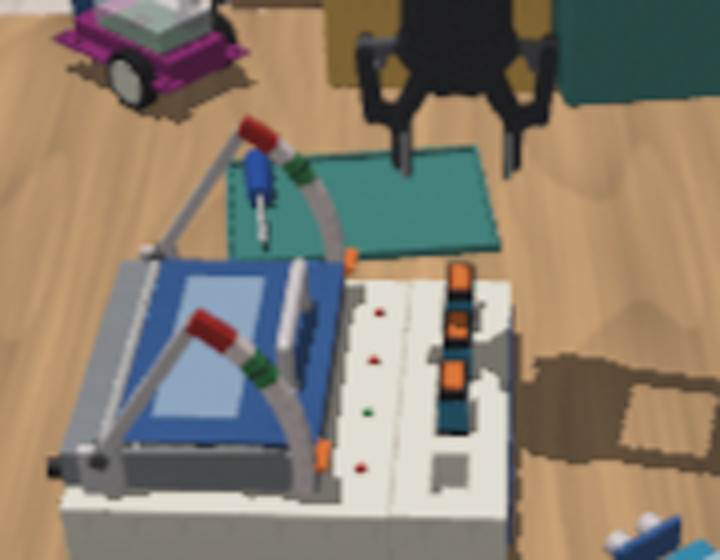

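>>> play_rows([
  [0, 30, -10, 0, -0.3],
  [0, 70, -20, 0, -0.3],
  [0, 105, -30, 0, -0.3],
  [0, 116, -33, 0, -0.3],
  [0, 116, -33, 0, -0.3],
  [25, 116, -33, 0, -0.3],
  [45, 116, -33, 0, -0.3],
  [45, 116, -33, 0, -0.3],
])

```text
time: 15.85
tool_pos: [0.5761, -0.0143, 0.1687]
tool_rot: [-0.484, -0.513, -0.487, 0.515]
contact_force: [0.2, -0.4, -0.3]
gripper_width: 0.648
```

```bash
python3 - <<'E'
from h import *
go(ch(.001,0),.111,YAW)
E
```

```text
t 15.85 pos [ 0.5761 -0.0143  0.1687] jawyaw -3.34 F [ 0.2 -0.4 -0.3] w 0.648 | shift [57.7  2.4  0.4] turn -0.0 j6 -0.1
```

>>> play_rows([
  [25, 2, 0, 0, -0.3],
  [45, 2, 0, 0, -0.3],
  [57, 2, 0, 0, -0.3],
  [57, 2, 0, 0, -0.3],
  [57, 2, 0, 0, 1],
  [57, 2, 0, 0, 1],
  [57, 2, 0, 0, 1],
  [57, 2, 0, 0, 1],
])

```text
time: 16.85
tool_pos: [0.5814, -0.0145, 0.1155]
tool_rot: [0.486, 0.515, 0.484, -0.514]
contact_force: [3.7, -0.2, 0.9]
gripper_width: 0.114
```

>>> play_rows([
  [0, 0, 0, 0, 1],
  [0, 0, 0, 0, 1],
])

```text
time: 17.1
tool_pos: [0.5813, -0.0145, 0.1153]
tool_rot: [0.486, 0.515, 0.485, -0.514]
contact_force: [3.7, -0.6, 3.1]
gripper_width: 0.116
```

```bash
python3 - <<'E'
from h import *
go(ch(.001,0),.111,YAW)
E
```

```text
t 17.1 pos [ 0.5813 -0.0145  0.1153] jawyaw -3.32 F [ 3.7 -0.6  3.1] w 0.116 | shift [ 4.3 -3.1  0.4] turn 0.0 j6 -0.1
```

>>> play_rows([
  [-7.4, 2.8, 0, 0, 1],
  [-14.5, 6, 0, 0, 1],
  [-21.5, 9.7, 0, 0, 1],
  [-28.3, 13.8, 0, 0, 1],
  [-34.7, 18.3, 0, 0, 1],
  [-40.9, 23.2, 0, 0, 1],
  [-40.9, 23.2, 0, 0, 1],
])

```text
time: 17.98
tool_pos: [0.6019, -0.0157, 0.1551]
tool_rot: [-0.484, -0.513, -0.487, 0.516]
contact_force: [-6.5, -0.3, -6.1]
gripper_width: 0.116
```

```bash
cat > cov.py <<'E'
from h import *
import sys
go(ch(.005,0),.111,YAW)
f=grab('side',sys.argv[1]); C=cloud(f); H,S,V=cv2.split(cv2.cvtColor(f['img'],cv2.COLOR_RGB2HSV))
L=np.stack([(C[...,:2]-O)@cx_,(C[...,:2]-O)@cy_,C[...,2]],-1)
# cover panel plane fit (blue), charger frame
k=(H>105)&(H<120)&(S>100)&(L[...,2]>.08)&(L[...,2]<.25)&(abs(L[...,1])<.105)&(L[...,0]<.12)&(L[...,0]>-.03)
P=L[k]; 
for _ in range(3):
    a=np.polyfit(P[:,0],P[:,2],1); r=P[:,2]-np.polyval(a,P[:,0]); P=P[abs(r)<max(.004,1.5*r.std())]
print('panel n',len(P),'angle deg',np.degrees(np.arctan(-a[0])).round(2),'res',r.std().round(4))
m=((H>=4)&(H<=15)&(S>150)&(V>100)).astype(np.uint8); n,l,st,ce=cv2.connectedComponentsWithStats(m)
for i in range(1,n):
    if st[i,4]>8 and 180<ce[i,0]<300 and 130<ce[i,1]<250:
        p=np.median(L[l==i],0); print(ce[i].round(1),st[i,4],p.round(4),'ang from hinge',np.degrees(np.arctan2(p[2]-.088,.127-p[0])).round(1))
b=f['img'][110:250,150:330,::-1]; cv2.imwrite(f'pics/{sys.argv[1]}c.png',cv2.resize(b,None,fx=4,fy=4,interpolation=cv2.INTER_CUBIC))
E
python3 cov.py v1
```

```text
t 17.98 pos [ 0.6019 -0.0157  0.1551] jawyaw -3.32 F [-6.5 -0.3 -6.1] w 0.116 | shift [ 44.2 -19.5   0.4] turn 0.0 j6 -0.09
panel n 706 angle deg 19.15 res 0.0014
[233.6 161.2] 12 [-0.0198 -0.1168  0.1423] ang from hinge 20.3
[264.5 178.8] 36 [-0.1159 -0.0903  0.0942] ang from hinge 1.5
[264.  190.8] 33 [-0.1163 -0.0295  0.0947] ang from hinge 1.6
[262.6 202.6] 31 [-0.1148  0.0295  0.095 ] ang from hinge 1.7
[226.1 209.2] 22 [-0.0199  0.118   0.141 ] ang from hinge 19.8
```

>>> play_rows([
  [-6, 5.5, 0, 0, 1],
  [-11.4, 10.8, 0, 0, 1],
  [-16, 15.8, 0, 0, 1],
  [-19.5, 20.2, 0, 0, 1],
  [-22, 23.5, 0, 0, 1],
  [-22, 23.5, 0, 0, 1],
])

```text
time: 18.77
tool_pos: [0.624, -0.017, 0.1783]
tool_rot: [-0.483, -0.512, -0.488, 0.517]
contact_force: [-13.4, -0.4, 1.0]
gripper_width: 0.11
```

```bash
python3 cov.py v2
```

```text
t 18.77 pos [ 0.624  -0.017   0.1783] jawyaw -3.31 F [-13.4  -0.4   1. ] w 0.11 | shift [ 67.7 -41.2   0.4] turn 0.0 j6 -0.09
panel n 590 angle deg 33.0 res 0.0012
[227.6 152. ] 14 [-0.0024 -0.1151  0.1754] ang from hinge 34.0
[264.5 178.9] 37 [-0.1149 -0.0897  0.0944] ang from hinge 1.5
[264.  190.8] 33 [-0.1165 -0.0288  0.0945] ang from hinge 1.5
[219.1 199.5] 30 [-0.0034  0.1225  0.1749] ang from hinge 33.7
[262.7 202.5] 30 [-0.1149  0.0289  0.0947] ang from hinge 1.6
```

View pics/v2c.png

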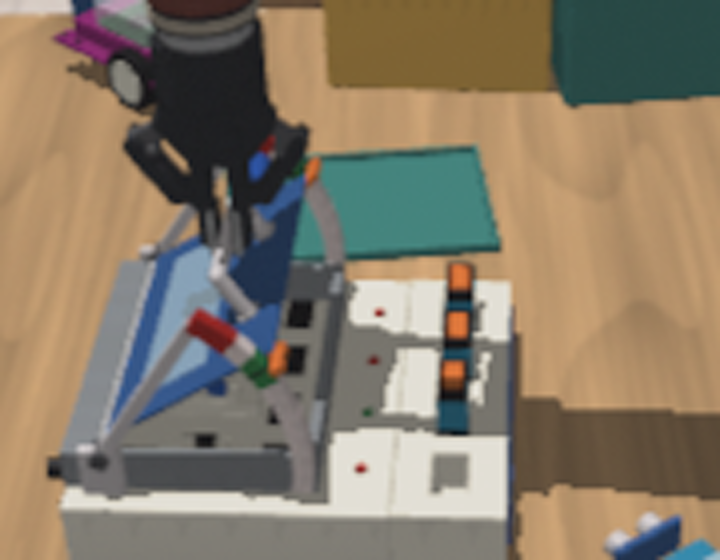

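>>> play_rows([
  [-2, 1, 0, 0, 1],
  [-4, 2.5, 0, 0, 1],
  [-4, 2.5, 0, 0, 1],
  [-4, 2.5, 0, 0, 1],
  [-4, 2.5, 0, 0, 1],
  [-4, 2.5, 0, 0, 1],
  [-4, 2.5, 0, 0, 1],
  [-4, 2.5, 0, 0, 1],
])

```text
time: 19.82
tool_pos: [0.6261, -0.0171, 0.1801]
tool_rot: [-0.483, -0.512, -0.488, 0.517]
contact_force: [-8.9, -0.5, -5.3]
gripper_width: 0.112
```

```bash
python3 cov.py v3; python3 - <<'E'
from h import *
# check undisturbed things in the top view
a=load('top0'); b=grab('top','t9')
for n,(x0,x1,y0,y1) in dict(car=(95,160,160,245),screwdriver=(365,428,143,162)).items():
    o=[]
    for f in(a,b):
        H,S,V=cv2.split(cv2.cvtColor(f['img'],cv2.COLOR_RGB2HSV)); m=((H>(88 if n=='car' else 103))&(H<125)&(S>120)); k=np.zeros(m.shape,bool); k[y0:y1,x0:x1]=m[y0:y1,x0:x1]
        ys,xs=np.nonzero(k); o.append((len(xs),xs.mean().round(1),ys.mean().round(1)))
    print(n,o)
E
```

```text
t 19.82 pos [ 0.6261 -0.0171  0.1801] jawyaw -3.31 F [-8.9 -0.5 -5.3] w 0.112 | shift [ 69.6 -43.3   0.4] turn 0.0 j6 -0.09
panel n 589 angle deg 34.27 res 0.0012
[226.9 151.4] 15 [-0.0015 -0.1112  0.178 ] ang from hinge 35.0
[264.5 178.7] 35 [-0.117  -0.0903  0.0949] ang from hinge 1.6
[264.  190.8] 33 [-0.1163 -0.0303  0.0943] ang from hinge 1.5
[218.3 198.4] 29 [-0.0015  0.1206  0.1776] ang from hinge 34.9
[262.7 202.5] 30 [-0.1149  0.029   0.0942] ang from hinge 1.5
car [(1369, np.float64(130.8), np.float64(209.2)), (1346, np.float64(130.9), np.float64(209.2))]
screwdriver [(252, np.float64(410.4), np.float64(150.0)), (252, np.float64(410.3), np.float64(150.1))]
```

```bash
python3 -c "
from plant import manip
print(manip.job_done()); s=manip.state(); print(s['time'],s['tool_pos'],s['contact_force'],s['gripper_width'])"
```

```text
the job is handed in; nothing more can be done
None
the job is handed in; nothing more can be done
```

I put pack_b in bay 4 and pack_a in bay 3, then lifted the blue cover by its handle. I handed the job in with the gripper still holding the cover, about 20 s into the 72 s limit.

My last checks, all made just before hand-in:
- **Packs:** the tops of all three packs in the charger are at the same height within about 1 mm (94 to 95 mm), so both new packs are fully home. The gripper has let go of both.
- **Cover:** it stands at about 34°, inside the 30 to 40° green band. The panel itself measured 34.3°. The pointers gave 34.9 to 35.0°, or about 33.4° once I take off the 1.6° they read when shut.
- **Hold:** the force on the tool was about 10 N. The arm held the same commanded pose for about 0.75 s before that reading, and the cover's speed was not measured.
- **Left alone:** the car and the screwdriver had not moved, to within about 0.1 pixel in the top view. The pack already charging also stayed in place, within measuring noise.

No check failed. The side camera's reading of pack position along the bays was 1 to 2.5 mm off what I expected. I allowed for this by eye before lowering each pack, and both went in without resistance until they touched bottom. The hand-in gave no verdict, and I could take no reading after it.

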